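Close the quick clamp on the die plug

TASK

The die plug already sits in the nest of the strap clamp on the bench. Clamp it: push the strap sideways with a finger until it lies over the plug against its stop, and only then push the cam lever fully down so that the strap's foot presses on the plug. Leave the plug sitting in its nest and the ring, cone and tin round the clamp where they stand.

Things in the scene. Friction and masses are not known exactly. Their poses are not given: they have to be found in the camera images.
- clamp_base: Clamp's fixed dark steel base plate, 12 mm thick, on the bench. Origin on the vertical axis of the turning post, at bench height; z up, yaw varies. Reaches y -60 to +130, x -55 to +55 mm in its frame. Nest for the plug (pads 8 mm high) centred at y +75 mm. A 10 mm stop pin, top 86 mm above the bench, stands at x +18.5, y +30 mm.
- swing_post (a joint): Angle a (rad) of strap, post and lever together about the vertical axis through clamp_base's origin. The strap points along (-sin a, cos a) of clamp_base: 0 is over the plug, against the stop (hard limit); positive is swung out anticlockwise from above, to clamp_base's -x. Starts at 0.9 to 1.5. Stays where left (friction, 2 to 3 N at the nose).
- strap_bar: Aluminium strap 26 mm wide, 14 mm thick, upright sides, round nose 108 mm from the post axis, tail 23 mm. Origin on post axis at its underside, +y to the nose. With lever up: underside 73, top 87 mm above the bench. A screw 75 mm from the axis rises 28 mm above the underside; its 18 mm rubber foot hangs 4 mm above the plug. Lowering the lever lowers strap and foot onto the plug.
- strap_nose (a point): Middle of the strap's nose: on the strap's centre line, 105 mm from the post axis, at half thickness (80 mm above the bench).
- cam_lever (a joint): Cam lever angle (rad). 0: arm raised 62 degrees above level; grows as it is pushed down; hard stop at 1.002 (arm 4.6 degrees above level) is fully down. Starts at 0 to 0.15. The arm points away from the strap's nose (strap's -y) and turns with the strap. Stays where left (friction, about 3 N at its end).
- cam_pin (a point): Lever's hinge pin: on the post axis, 104 mm above the bench; its axis is level and across the strap.
- lever_end (a point): Free end of the lever's black grip, on its centre line, 116 mm from cam_pin. The grip is 20 mm wide (across) and 14 mm thick, and runs from 31 mm to 116 mm from the pin.
- die_plug: Loose stepped steel plug, 55 mm diameter at its foot, 48 mm high with a narrower spigot on top, upright in the nest (its underside 12 mm, its top 60 mm above the bench). Origin: centre of its underside, z up. The part to be clamped; it must stay in its nest.
- die_ring_a: Bystander: loose steel ring, 68 mm diameter, 22 mm high, flat on the bench. Origin: centre of its underside.
- cone_spare: Bystander: loose copper-brown cone punch, 49 mm diameter, 56 mm high, upright on the bench. Origin: centre of its underside.
- flux_tin: Bystander: loose round closed tin, 71 mm diameter, 34 mm high, on the bench. Origin: centre of its underside.
Things that resemble listed ones, but are neither listed nor needed, are in the scene too. Of the things that look like the clamp_base, the larger one is meant. What is shaped like the die_plug but yellow is not meant.

How it is judged:
On the way, in this order (a step that is already met when the one before it is completed fails the run):
1. the strap is swung over the plug, the lever still up (value of joint swing_post below 0.08 rad and value of joint cam_lever below 0.4 rad), for 0.2 s.
2. the cam lever is pushed fully down with the strap over the plug (value of joint swing_post below 0.08 rad and value of joint cam_lever above 0.92 rad), for 0.2 s.
At the end, for the whole second after the job is handed in: The strap is over the plug (within 0.08 rad of its stop), the cam lever is down (past 0.92 of 1.0 rad) and at rest, the strap's foot presses on the plug with more than 2 N, the plug is upright within 8 mm of its start, and ring, cone and tin are within 20 mm of their starts (all of step 2 and contact force between strap_bar and die_plug above 2 N and velocity of joint cam_lever between -0.05 and 0.05 rad/s and distance of die_plug from where it was at the start of the episode below 0.008 m and angle between die_plug's own z axis and vertical below 0.1 rad and distance of each of die_ring_a, cone_spare, flux_tin from where it was at the start of the episode below 0.02 m); the robot touches nothing.
It fails at once if the lever is pushed down before the strap is over the plug (value of joint cam_lever above 0.5 rad and value of joint swing_post above 0.15 rad).
It fails at once if the plug is lifted or knocked out of its nest (distance of die_plug from where it was at the start of the episode above 0.015 m).
It fails at once if the ring is lifted or shoved away (distance of die_ring_a from where it was at the start of the episode above 0.03 m).
It fails at once if the cone is lifted or shoved away (distance of cone_spare from where it was at the start of the episode above 0.03 m).
It fails at once if the tin is lifted or shoved away (distance of flux_tin from where it was at the start of the episode above 0.03 m).
It also fails if it takes over 45 s, if anything falls off the work surface, if the arm or the gripper's body presses on something with over 40 N, if the wrist force passes 120 N, or if a joint passes its speed limit or range.

ROBOT

A 6-joint arm with a two-finger parallel gripper is mounted at the origin on a cart in front of the work surface, level with it; the furniture and walls round the work are solid. World frame = base frame: x ahead of the robot, y to its left, z up, the work surface at z = 0. Lengths are in m, angles in rad, forces in N, time in s.
With the tool pointing down it reaches from about 0.375 to 0.9 m from the base axis. Payload 3.1 kg.
Tool frame: the origin (TCP) lies midway between the tips of the shut fingers; the grasp point (between the pads) lies 19 mm behind it; z points along the fingers, y is the line along which they close (so a half turn about z gives the same grasp; the last joint's range is limited). The gripper opens to 85 mm and grips with 20 to 120 N. Pads are 22 mm wide; open, the fingers measure 114 mm over their backs; the gripper's body (76 mm by 85 mm) begins 54 mm behind the grasp point. The pads swing forward as they close: fully open they stand 13 mm farther back than shut.
Start: joints at [-1.49, 0.527, 1.433, -0, 1.181, -0.178], TCP at [0.161, -0.604, 0.231] pointing down, gripper open.
Joint ranges: [-3.08, 3.08], [-0.75, 2.2], [0.22, 2.44], [-1.43, 4.57], [0, 2.65], [-2.85, 2.85]. Speed limits (rad/s): [2.79, 2.79, 3.14, 3.14, 3.14, 3.14].

INTERFACE

Orientations are given as a unit quaternion [x, y, z, w].
In Python, from station import manip gives the robot as it stands.
- The arm moves only by the tool step_arm, never from a script. Its argument "targets" is text: rows parted by semicolons, each of 4 numbers parted by spaces: the shift along the tool's x, y, z in mm, then the turn about the tool's z in degrees. A call has 1 to 12 rows; each row is the pose to reach, as a shift and turn from the pose commanded when the call began, along the tool's axes at that moment; what a row does not reach only later rows make up. A row lasts 1/10 s, in which the tool goes at most 50 mm and 8.59 degrees, less where a joint would pass 70% of its speed; a pose out of reach is approached as far as the arm can. A call with a gripper value outside its range is refused whole. "gripper" is the closure, from 0 (fully open) to 1 (shut), set as the call begins (left out, the last holds). The fingers move at their own pace and stop on an object; "squeeze" is the grip in N (left out, the last holds). Time passes only in rows, so rows that repeat a pose let the fingers close. It gives the time, the measured TCP pose, the force, the opening and the grip force at its end, in the units of the state.
- manip.sense(): the state, without advancing time (a new reading comes with each control period).
- manip.snapshot(name): name is "side" or "top" or "wrist"; returns the picture (400x640x3 uint8, red, green, blue); there is no depth.
- manip.get_calibration(name): a dict with "fov_y" (degrees; the focal length in pixels is half the picture's height over the tangent of half this angle, whatever the lens; pixels are square), "cx", "cy" (the principal point, pixels), "extrinsics" (4x4, takes a point from camera to world coordinates); the wrist camera has in their place "tool_from_camera" (4x4, takes a point from camera to tool coordinates, whose origin is the TCP and whose axes are the flange's). Camera axes: x right, y down, z forward; pixel columns grow to the right and rows downward; lengths in m; the calibration is good to about 2 mm. A picture is of the moment at which its call begins: read the wrist's pose just before it. get_calibration takes no time and is no camera call.
- manip.sign_off(): hands the job in; it is judged then, once.
Trained networks look in the newest picture that a camera, given by its name, has taken for a name from the list of things; names that differ only in an ending like _2 or _b are one class to them, and where a whole thing is asked for, a point or a joint stands for the part that bears it (a point fixed in the world has none). Each returns a list of dicts, best first, with "p" (0 to 1); they miss things now and then, are a little off and sometimes report something else, mostly with a low value. They report only what shows in the picture. A call takes as long as a camera call. They do not tell look-alikes from the thing itself.
- manip.recognise(camera, query): "position" ([column, row] in pixels, amid what is visible of it).
- manip.masks_of(camera, query): "pixels" (400x640 bool, what is visible of it) and "position" ([column, row] in pixels, amid what is visible of it).
- manip.mark_of(camera, query): "position" ([column, row] in pixels: a listed point, or the origin of a listed thing).
The state is a dict: "t": time; "q": joint angles; "qd": joint speeds; "tau": joint torques, N m; "tcp_pos": TCP position; "tool_rot": TCP orientation; "force": force on the tool from outside, world axes, zero at the start; "ft_torque": the same for the moment, N m; "finger_gap": opening from 0.0 (shut) to 1.0 (fully open); "gripper_force": force on a finger pad.
Only numpy, scipy, OpenCV 4.12 (cv2) and the standard library are available. Lean on these libraries where they do the work, as an engineer would, in place of code of your own. Each camera call takes 0.05 s, during which the arm holds its last target. There are 200 camera calls.

## Working session

There is one attempt and no reset: what is moved stays moved. The work goes in short steps, Python scripts to look and compute and a tool call to move; the robot and the scene stay as the last step left them, time stands still between calls to the robot, and variables do not carry over. Pictures are saved under pics/ and viewed, at most 10 in all, crops included, and the job is handed in when it is done.

Besides the shell and the picture viewer there is one more tool, called after "Emit:" as a command line: name --argument value ..., lists and objects as JSON in quotes. step_arm: Moves the arm, as the interface text tells. Its arguments: {"type":"object","properties":{"targets":{"type":"string"},"gripper":{"type":"number"},"squeeze":{"type":"number"}},"required":["targets"]}

```bash
mkdir -p pics
cat > h.py <<'E'
import numpy as np,cv2
from station import manip
def K(c):
    f=200/np.tan(np.radians(c['fov_y'])/2); return f,c['cx'],c['cy']
def ext(n):
    c=manip.get_calibration(n)
    if n!='wrist': return c,np.array(c['extrinsics'])
    from scipy.spatial.transform import Rotation as R
    s=manip.sense(); T=np.eye(4); T[:3,:3]=R.from_quat(s['tool_rot']).as_matrix(); T[:3,3]=s['tcp_pos']
    return c,T@np.array(c['tool_from_camera'])
def atz(n,p,z):
    c,T=ext(n); f,cx,cy=K(c); d=T[:3,:3]@np.array([(p[0]-cx)/f,(p[1]-cy)/f,1]); o=T[:3,3]
    return o+d*(z-o[2])/d[2]
def proj(n,P):
    c,T=ext(n); f,cx,cy=K(c); q=T[:3,:3].T@(np.asarray(P,float)-T[:3,3]); return np.array([cx+f*q[0]/q[2],cy+f*q[1]/q[2]])
E
python3 - <<'E'
from h import *
for n in ['top','side']:
    im=manip.snapshot(n); cv2.imwrite(f'pics/{n}0.png',im[:,:,::-1])
    for q,z in [('clamp_base',0),('strap_nose',.08),('cam_pin',.104),('lever_end',.2),('die_plug',.012),('die_ring_a',0),('cone_spare',0),('flux_tin',0)]:
        for r in manip.mark_of(n,q)[:3]: print(n,q,round(r['p'],2),np.round(r['position']),np.round(atz(n,r['position'],z),3))
s=manip.sense();print(s['t'],s['tool_rot'])
E
```

```text
top clamp_base 0.92 [292. 219.] [0.555 0.036 0.   ]
top clamp_base 0.65 [398. 183.] [ 0.671 -0.253  0.   ]
top clamp_base 0.3 [292. 176.] [0.678 0.046 0.   ]
top strap_nose 0.74 [282. 254.] [0.453 0.047 0.08 ]
top strap_nose 0.53 [369. 186.] [ 0.637 -0.165  0.08 ]
top strap_nose 0.23 [293. 219.] [0.541 0.027 0.08 ]
top cam_pin 0.72 [291. 206.] [0.57  0.031 0.104]
top cam_pin 0.56 [400. 180.] [ 0.651 -0.239  0.104]
top lever_end 0.79 [291. 175.] [0.624 0.026 0.2  ]
top lever_end 0.45 [425. 161.] [ 0.671 -0.278  0.2  ]
top die_plug 0.78 [267. 222.] [0.542 0.102 0.012]
top die_plug 0.69 [253. 272.] [0.405 0.128 0.012]
top die_ring_a 0.73 [254. 188.] [0.637 0.15  0.   ]
top cone_spare 0.63 [324. 172.] [ 0.694 -0.043  0.   ]
top flux_tin 0.62 [341. 245.] [ 0.49  -0.101  0.   ]
side clamp_base 0.98 [352. 305.] [ 0.667 -0.249  0.   ]
side clamp_base 0.73 [315. 222.] [0.575 0.021 0.   ]
side strap_nose 0.79 [341. 263.] [ 0.639 -0.21   0.08 ]
side strap_nose 0.67 [269. 190.] [0.451 0.047 0.08 ]
side cam_pin 0.75 [358. 276.] [ 0.67  -0.268  0.104]
side cam_pin 0.74 [312. 187.] [0.563 0.033 0.104]
side cam_pin 0.5 [283. 254.] [ 0.521 -0.218  0.104]
side lever_end 0.81 [334. 156.] [0.617 0.025 0.2  ]
side lever_end 0.51 [368. 265.] [ 0.673 -0.336  0.2  ]
side die_plug 0.59 [254. 204.] [0.402 0.076 0.012]
side die_plug 0.49 [301. 201.] [0.532 0.101 0.012]
side die_ring_a 0.59 [342. 198.] [0.649 0.142 0.   ]
side cone_spare 0.64 [359. 239.] [ 0.691 -0.038  0.   ]
side flux_tin 0.88 [281. 254.] [ 0.501 -0.109  0.   ]
0.9 [ 9.91577653e-01  1.29513540e-01 -1.55341572e-05  2.94469495e-05]
```

View pics/top0.png

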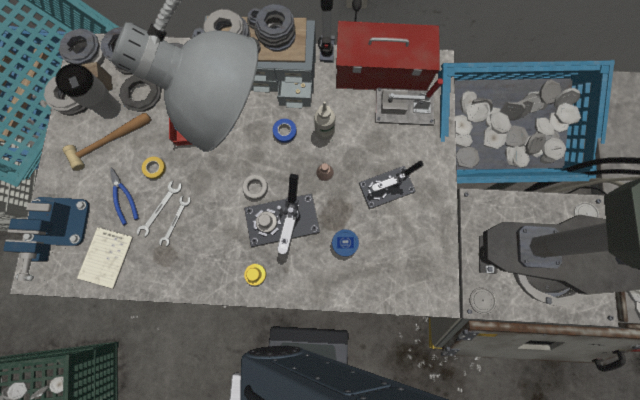

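View pics/side0.png

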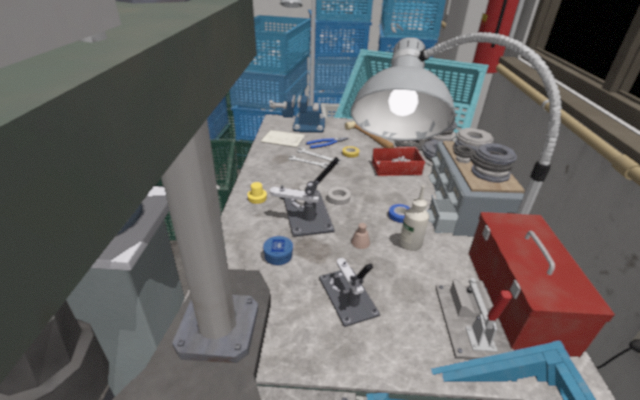

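The clamp meant is the larger base at top (282,220), whose plug is grey at (267,222). The small base at (388,186) and the yellow plug at (254,274) are look-alikes. The ring is at (255,188), the cone at (324,172) and the tin at (345,242). I'll move above the clamp for a close look.

Emit:
step_arm --targets "10 -12 -40; 40 -48 -80; 75 -90 -100; 107 -128 -100; 139 -166 -100; 171 -204 -100; 203 -242 -100; 235 -280 -100; 267 -318 -100; 299 -356 -100; 331 -394 -100; 363 -432 -100" --gripper 1

```text
schema error: expected 4 numbers
```

Run:
```python
from h import *
im=manip.snapshot('wrist'); cv2.imwrite('pics/w1.png',im[:,:,::-1])
n='wrist'
for q,z in [('clamp_base',0),('strap_nose',.08),('cam_pin',.104),('die_plug',.012),('lever_end',.2)]:
    for r in manip.mark_of(n,q)[:3]: print(n,q,round(r['p'],2),np.round(r['position']),np.round(atz(n,r['position'],z),3))
s=manip.sense();print(s)
```

```text
{'t': 1.2, 'q': array([-1.48951732e+00,  5.27519479e-01,  1.43269499e+00,  5.24731254e-06,
        1.18139168e+00, -1.78459286e-01]), 'qd': array([-0.00082531, -0.00035399,  0.00018982,  0.00042896,  0.00050669,
       -0.0009363 ]), 'tau': array([ 7.18922001e-05, -4.42331386e+01, -1.78420579e+01, -2.14960892e-04,
        7.26662329e-04,  8.92641481e-06]), 'tcp_pos': array([ 0.16057027, -0.60400301,  0.23130002]), 'tool_rot': array([ 9.91578977e-01,  1.29503407e-01,  2.75198311e-06, -6.61927389e-06]), 'force': array([-0.10310987,  0.44445931, -0.34872626]), 'ft_torque': array([0.00294985, 0.01832455, 0.02272378]), 'gripper_force': 0.0, 'finger_gap': 1.0001131449611693}
```

View pics/w1.png

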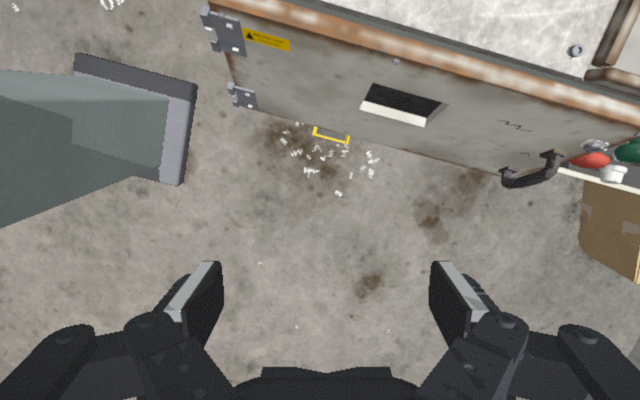

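The move was refused because the turn column was missing, so this picture shows only the floor and cart from the start pose.

Emit:
step_arm --targets "10 -12 -40 0; 40 -48 -80 0; 75 -90 -100 0; 107 -128 -100 0; 139 -166 -100 0; 171 -204 -100 0; 203 -242 -100 0; 235 -280 -100 0; 267 -318 -100 0; 299 -356 -100 0; 331 -394 -100 0; 363 -432 -100 0" --gripper 1

```text
t: 2.4
tcp_pos: [0.3945, -0.105, 0.3318]
tool_rot: [0.992, 0.129, 0.001, 0.0]
force: [0.9, -1.0, -0.3]
finger_gap: 0.003
gripper_force: 0.0
```

Run:
```python
from h import *
im=manip.snapshot('wrist'); cv2.imwrite('pics/w2.png',im[:,:,::-1])
n='wrist'
for q,z in [('clamp_base',0),('strap_nose',.08),('cam_pin',.104),('die_plug',.012),('lever_end',.2)]:
    for r in manip.mark_of(n,q)[:3]: print(n,q,round(r['p'],2),np.round(r['position']),np.round(atz(n,r['position'],z),3))
s=manip.sense();print(s['t'],s['q'],s['tcp_pos'],s['tool_rot'],s['finger_gap'])
```

```text
wrist strap_nose 0.89 [200.  75.] [0.452 0.051 0.08 ]
wrist die_plug 0.68 [159. 105.] [0.401 0.116 0.012]
wrist die_plug 0.48 [353.  79.] [ 0.495 -0.115  0.012]
2.7 [-5.41856794e-01  9.67545169e-02  1.79347719e+00 -6.36955568e-04
  1.25092644e+00  7.70042418e-01] [ 0.39384502 -0.10772793  0.33141619] [ 9.91620236e-01  1.29186564e-01 -1.79503182e-05  3.71872352e-04] 0.0027488143556928138
```

View pics/w2.png

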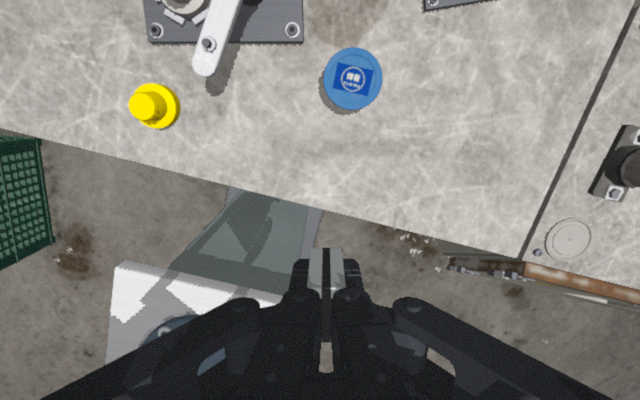

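The strap nose shows at (205,65), the yellow plug at (155,106) and the tin at (353,79); the clamp is cut off at the top. I'll go further ahead.

Emit:
step_arm --targets "30 -33 0 0; 60 -66 0 0; 82 -90 0 0; 82 -90 0 0; 82 -90 0 0"

```text
t: 3.2
tcp_pos: [0.4501, -0.0004, 0.3311]
tool_rot: [0.992, 0.129, -0.0, 0.0]
force: [0.7, -0.5, 0.7]
finger_gap: 0.004
gripper_force: 0.0
```

Run:
```python
from h import *
im=manip.snapshot('wrist'); cv2.imwrite('pics/w3.png',im[:,:,::-1])
n='wrist'
for q,z in [('clamp_base',0),('strap_nose',.08),('cam_pin',.104),('die_plug',.012),('lever_end',.2),('flux_tin',0)]:
    for r in manip.mark_of(n,q)[:2]: print(n,q,round(r['p'],2),np.round(r['position']),np.round(atz(n,r['position'],z),3))
s=manip.sense();print(s['t'],s['q'],s['tcp_pos'],s['tool_rot'],s['finger_gap'])
```

```text
wrist clamp_base 0.61 [325.  61.] [0.563 0.03  0.   ]
wrist clamp_base 0.57 [563.  33.] [ 0.669 -0.246  0.   ]
wrist strap_nose 0.94 [286. 148.] [0.457 0.048 0.08 ]
wrist strap_nose 0.79 [529.  35.] [ 0.634 -0.168  0.08 ]
wrist cam_pin 0.74 [324.  52.] [0.562 0.031 0.104]
wrist cam_pin 0.58 [609.  22.] [ 0.657 -0.227  0.104]
wrist die_plug 0.96 [263.  65.] [0.538 0.103 0.012]
wrist die_plug 0.57 [230. 165.] [0.405 0.121 0.012]
wrist flux_tin 0.67 [413. 144.] [ 0.494 -0.11   0.   ]
3.55 [-2.48663676e-01  1.64733840e-01  1.71019033e+00 -9.38163239e-05
  1.26659563e+00  1.06419409e+00] [4.49904423e-01 2.55802003e-04 3.31376965e-01] [9.91693175e-01 1.28625984e-01 1.73566722e-05 5.50323135e-05] 0.00040707399416577275
```

View pics/w3.png

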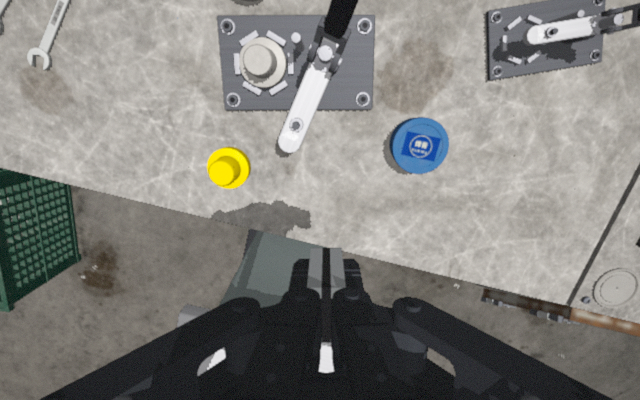

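The base is aligned with the tool axes (tool +x is base +x, tool -y is base +y). The post is at (325,52), the plug at (263,62) and the nose at (288,147), so a ≈ 1.15. I'll descend beside the strap.

Emit:
step_arm --targets "8 3 50 0; 18 5 100 0; 18 5 150 0; 18 5 200 0; 18 5 240 0; 18 5 261 0; 18 5 261 0; 18 5 261 0"

```text
t: 4.35
tcp_pos: [0.4692, 0.0006, 0.0705]
tool_rot: [0.992, 0.129, -0.0, -0.0]
force: [0.0, 0.4, 0.3]
finger_gap: -0.005
gripper_force: 0.0
```

Run:
```python
from h import *
n='wrist'
im=manip.snapshot(n); cv2.imwrite('pics/w4.png',im[:,:,::-1])
for q,z in [('strap_nose',.08),('cam_pin',.104)]:
    for r in manip.mark_of(n,q)[:2]: print(n,q,round(r['p'],2),np.round(r['position']),np.round(atz(n,r['position'],z),3))
P=np.array([.563,.031]);u=np.array([-.257,.966]);v=np.array([.966,.257])
o=manip.sense()['tcp_pos'];d=o[:2]-P;b0=np.array([d@v,d@u])*1e3;print(o,b0)
for a in np.arange(1.15,-.01,-.1).tolist()+[0]:
    h=13+11*np.cos(a)+14.5*np.sin(a)
    b=88*np.array([-np.sin(a),np.cos(a)])+h*np.array([-np.cos(a),-np.sin(a)])
    print(round(a,2),b.round(),'tool shift',round(b[0]-b0[0]),round(-(b[1]-b0[1])))
```

```text
wrist strap_nose 0.97 [214. 277.] [0.456 0.047 0.08 ]
[0.47007623 0.00058802 0.07185995] [-97.58024497  -5.49656521]
1.15 [-93.   8.] tool shift 5 -13
1.05 [-92.  17.] tool shift 6 -22
0.95 [-90.  26.] tool shift 8 -31
0.85 [-87.  35.] tool shift 11 -40
0.75 [-83.  43.] tool shift 15 -49
0.65 [-78.  52.] tool shift 20 -57
0.55 [-72.  59.] tool shift 26 -65
0.45 [-65.  67.] tool shift 33 -72
0.35 [-57.  73.] tool shift 41 -78
0.25 [-48.  79.] tool shift 49 -84
0.15 [-39.  83.] tool shift 59 -89
0.05 [-29.  87.] tool shift 69 -92
0 [-24.  88.] tool shift 74 -93
```

View pics/w4.png

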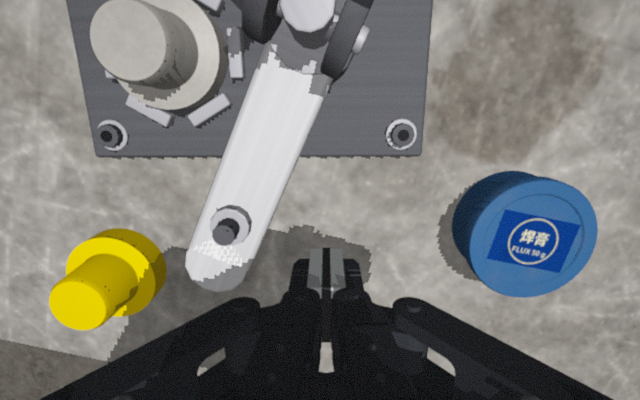

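The shut fingertips (326,262) are beside the strap (215,250), on the side to push from. I'll sweep.

Emit:
step_arm --targets "5 -13 0 0; 6 -22 0 0; 8 -31 0 0; 11 -40 0 0; 15 -49 0 0; 20 -57 0 0; 26 -65 0 0; 33 -72 0 0; 41 -78 0 0; 49 -84 0 0; 59 -89 0 0; 59 -89 0 0"

```text
t: 5.7
tcp_pos: [0.5042, 0.1034, 0.0702]
tool_rot: [0.992, 0.13, 0.001, -0.0]
force: [-0.0, 0.3, -0.1]
finger_gap: 0.002
gripper_force: 0.0
```

Run:
```python
from h import *
n='wrist'
im=manip.snapshot(n); cv2.imwrite('pics/w5.png',im[:,:,::-1])
for q,z in [('strap_nose',.08),('cam_pin',.104)]:
    for r in manip.mark_of(n,q)[:2]: print(n,q,round(r['p'],2),np.round(r['position']),np.round(atz(n,r['position'],z),3))
s=manip.sense();print(s['tcp_pos'],s['force'])
```

```text
wrist strap_nose 0.7 [281. 226.] [0.521 0.126 0.08 ]
wrist cam_pin 0.7 [584. 216.] [0.559 0.029 0.104]
[0.5033533  0.10241492 0.07032179] [ 0.40452714 -0.84104247  0.11747784]
```

View pics/w5.png

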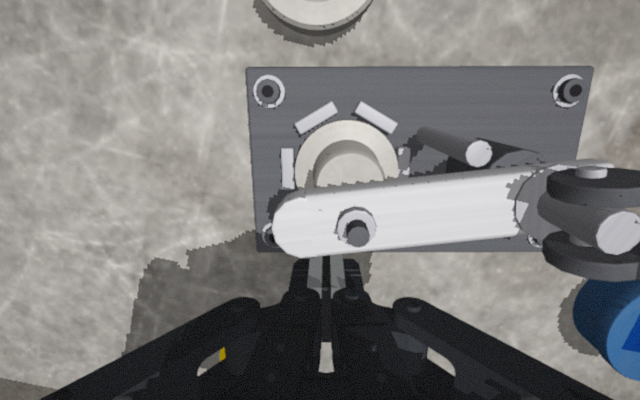

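The strap lies at a ≈ 0.15, with its nose at (281,226) and the stop pin at (480,153). I'll finish the last 15–20 mm and watch the force.

Emit:
step_arm --targets "5 -2 0 0; 10 -3 0 0; 13 -4 0 0; 15 -4 0 0; 15 -4 0 0"

```text
t: 6.35
tcp_pos: [0.5141, 0.1091, 0.07]
tool_rot: [0.992, 0.13, -0.003, 0.0]
force: [-4.7, -5.2, 2.3]
finger_gap: -0.0
gripper_force: 3.0
```

Emit:
step_arm --targets "1 0 0 0; 2 0 0 0; 3 0 0 0; 3 0 0 0"

```text
t: 6.75
tcp_pos: [0.5144, 0.1093, 0.0698]
tool_rot: [0.991, 0.13, -0.006, 0.0]
force: [-7.4, -8.2, 5.3]
finger_gap: 0.003
gripper_force: 5.0
```

Run:
```python
from h import *
n='wrist'
im=manip.snapshot(n); cv2.imwrite('pics/w6.png',im[:,:,::-1])
P=np.array([.563,.031]);u=np.array([-.257,.966]);v=np.array([.966,.257])
for n in ['wrist','top','side']:
  if n!='wrist': manip.snapshot(n)
  for q,z in [('strap_nose',.08),('cam_pin',.104),('die_plug',.012),('lever_end',.206)]:
    for r in manip.mark_of(n,q)[:2]:
      p=atz(n,r['position'],z);d=p[:2]-P; print(n,q,round(r['p'],2),np.round(r['position']),p.round(3),(np.array([d@v,d@u])*1e3).round())
```

```text
wrist strap_nose 0.97 [287. 225.] [0.533 0.131 0.08 ] [ -3. 104.]
wrist cam_pin 0.55 [589. 254.] [0.559 0.029 0.104] [-4. -1.]
wrist die_plug 0.58 [351. 186.] [0.539 0.101 0.012] [-5. 74.]
top strap_nose 0.67 [372. 183.] [ 0.646 -0.171  0.08 ] [  28. -217.]
top strap_nose 0.5 [295. 217.] [0.547 0.021 0.08 ] [-19.  -6.]
top cam_pin 0.65 [398. 177.] [ 0.659 -0.234  0.104] [  24. -281.]
top cam_pin 0.59 [290. 205.] [0.573 0.034 0.104] [11.  1.]
top die_plug 0.79 [254. 272.] [0.407 0.124 0.012] [-127.  130.]
top die_plug 0.61 [267. 220.] [0.546 0.102 0.012] [ 2. 73.]
top lever_end 0.69 [425. 160.] [ 0.673 -0.276  0.206] [  27. -325.]
top lever_end 0.66 [313. 196.] [ 0.575 -0.028  0.206] [ -3. -60.]
side strap_nose 0.78 [302. 178.] [0.533 0.114 0.08 ] [-8. 88.]
side strap_nose 0.59 [340. 259.] [ 0.637 -0.198  0.08 ] [  13. -241.]
side cam_pin 0.67 [359. 241.] [ 0.676 -0.166  0.104] [  58. -220.]
side cam_pin 0.63 [360. 279.] [ 0.674 -0.275  0.104] [  28. -324.]
side die_plug 0.7 [300. 202.] [0.529 0.097 0.012] [-16.  73.]
side die_plug 0.59 [255. 202.] [0.403 0.086 0.012] [-141.   94.]
side lever_end 0.77 [315. 168.] [ 0.574 -0.046  0.206] [ -9. -77.]
side lever_end 0.76 [366. 266.] [ 0.67  -0.344  0.206] [   7. -389.]
```

View pics/w6.png

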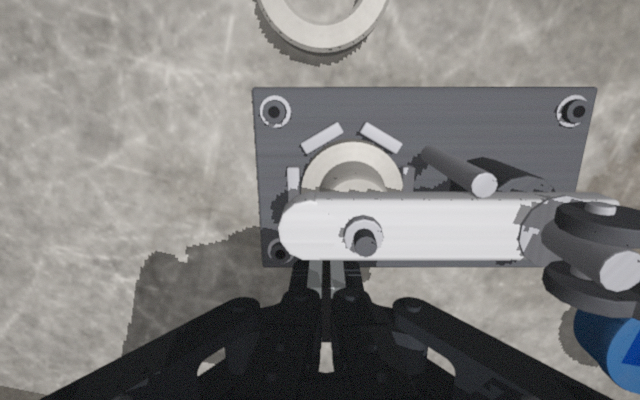

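The strap lies parallel to the base edge and against the stop pin (485,184), and the force rises without further motion, so a ≈ 0. The plug is still in its nest. I'll retreat and move above the inner side of the lever.

Emit:
step_arm --targets "-10 0 0 0; -20 0 0 0; -20 0 -40 0; -20 0 -90 0; -20 0 -140 0; -20 0 -190 0; -5 30 -200 0; 10 60 -200 0; 18 90 -200 0; 18 90 -200 0; 18 90 -200 0"

```text
t: 8.6
tcp_pos: [0.5598, 0.0281, 0.2701]
tool_rot: [0.992, 0.129, 0.0, -0.0]
force: [-0.5, -0.2, -0.4]
finger_gap: 0.003
gripper_force: 0.0
```

Run:
```python
from h import *
P=np.array([.560,.030]);u=np.array([-.257,.966]);v=np.array([.966,.257])
o=manip.sense()['tcp_pos'];d=o[:2]-P;print(o,d@v,d@u)
for n in ['top','side']:
  manip.snapshot(n)
  for q,z in [('strap_nose',.08),('cam_pin',.104),('lever_end',.206)]:
    for r in manip.mark_of(n,q)[:2]:
      p=atz(n,r['position'],z);d=p[:2]-P; print(n,q,round(r['p'],2),np.round(r['position']),p.round(3),(np.array([d@v,d@u])*1e3).round())
```

```text
[0.55981643 0.02805424 0.27008852] -0.0006773922109521431 -0.0018324275879893362
top strap_nose 0.62 [370. 187.] [ 0.634 -0.169  0.08 ] [  21. -211.]
top strap_nose 0.47 [249. 222.] [0.529 0.137 0.08 ] [ -3. 111.]
top cam_pin 0.73 [401. 176.] [ 0.663 -0.243  0.104] [  29. -290.]
top cam_pin 0.68 [293. 207.] [0.567 0.026 0.104] [ 6. -6.]
top lever_end 0.7 [424. 161.] [ 0.67  -0.273  0.206] [  28. -321.]
top lever_end 0.58 [314. 195.] [ 0.578 -0.029  0.206] [  2. -62.]
side strap_nose 0.78 [342. 262.] [ 0.642 -0.206  0.08 ] [  18. -249.]
side strap_nose 0.69 [302. 176.] [0.531 0.127 0.08 ] [ -3. 101.]
side cam_pin 0.75 [310. 189.] [0.56  0.024 0.104] [-1. -6.]
side cam_pin 0.6 [358. 278.] [ 0.67  -0.271  0.104] [  29. -319.]
side lever_end 0.61 [314. 166.] [ 0.57  -0.041  0.206] [ -8. -71.]
side lever_end 0.61 [312. 198.] [ 0.574 -0.167  0.206] [ -37. -194.]
```

Emit:
step_arm --targets "1 0 40 0; 2 0 78 0; 2 12 79 0; 2 23 79 0; 2 32 84 0; 2 41 89 0; 2 47 94 0; 2 53 100 0; 2 53 100 0"

```text
t: 9.9
tcp_pos: [0.5755, -0.0233, 0.1699]
tool_rot: [0.992, 0.129, -0.0, 0.0]
force: [0.3, -0.2, 1.3]
finger_gap: -0.0
gripper_force: 0.0
```

Run:
```python
from h import *
im=manip.snapshot('wrist'); im2=manip.snapshot('side')
a=cv2.resize(im2[110:260,220:420],(800,600),interpolation=cv2.INTER_CUBIC)
cv2.imwrite('pics/s7.png',a[:,:,::-1])
```

```text
(no output)
```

View pics/s7.png

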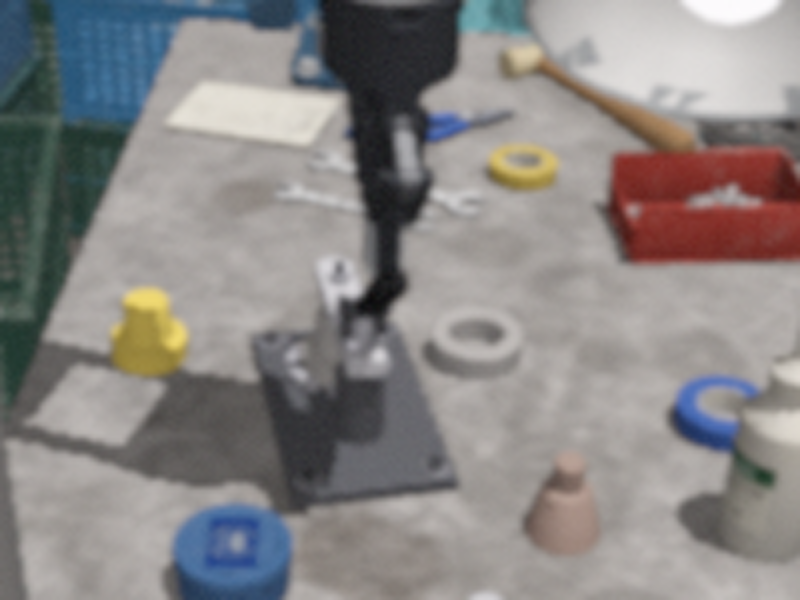

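The finger is on the lever's inner side (about (385,270) in the crop), and the strap is in place over the nest. I'll push on down.

Emit:
step_arm --targets "0 6 6 0; 0 11 12 0; 0 15 19 0; 0 19 27 0; 0 22 35 0; 0 24 43 0; 0 26 49 0; 0 26 51 0; 0 26 51 0"

```text
t: 10.9
tcp_pos: [0.582, -0.0474, 0.1188]
tool_rot: [0.992, 0.129, -0.0, -0.0]
force: [0.4, 0.6, 0.1]
finger_gap: 0.001
gripper_force: 0.0
```

Emit:
step_arm --targets "0 0 2 0; 0 0 3 0; 0 0 3 0; 0 0 3 0"

```text
t: 11.3
tcp_pos: [0.5822, -0.0475, 0.1172]
tool_rot: [0.992, 0.13, 0.0, 0.0]
force: [-0.9, -1.5, 5.8]
finger_gap: 0.001
gripper_force: 3.0
```

Emit:
step_arm --targets "0 0 2 0; 0 0 4 0; 0 0 6 0; 0 0 6 0; 0 0 6 0"

```text
t: 11.8
tcp_pos: [0.5831, -0.0478, 0.1157]
tool_rot: [0.992, 0.13, 0.002, 0.001]
force: [-7.6, -1.0, 31.6]
finger_gap: -0.002
gripper_force: 15.5
```

31 N against a hard stop, with the tip height (0.116) matching lever-down. I'll retreat and check.

Emit:
step_arm --targets "0 0 -10 0; 0 0 -40 0; 0 0 -90 0; 0 -40 -140 0; -40 -80 -170 0; -80 -120 -180 0; -110 -120 -180 0; -110 -120 -180 0; -110 -120 -180 0"

```text
t: 12.7
tcp_pos: [0.4434, 0.0411, 0.2906]
tool_rot: [0.992, 0.13, 0.0, -0.0]
force: [1.0, 0.0, 0.3]
finger_gap: -0.0
gripper_force: 0.0
```

Run:
```python
from h import *
im=manip.snapshot('wrist'); im2=manip.snapshot('side')
a=np.vstack([cv2.resize(im2[130:260,220:420],(640,416),interpolation=cv2.INTER_CUBIC)[:300],cv2.resize(im[:260],(640,260))])
cv2.imwrite('pics/f8.png',a[:,:,::-1])
P=np.array([.560,.030]);u=np.array([-.257,.966]);v=np.array([.966,.257])
manip.snapshot('top')
for n in ['wrist','top','side']:
  for q,z in [('strap_nose',.078),('lever_end',.113),('die_plug',.012),('die_ring_a',0),('cone_spare',0),('flux_tin',0)]:
    for r in manip.mark_of(n,q)[:2]:
      p=atz(n,r['position'],z);d=p[:2]-P; print(n,q,round(r['p'],2),p.round(3),(np.array([d@v,d@u])*1e3).round())
```

```text
wrist strap_nose 0.85 [ 0.635 -0.164  0.078] [  23. -207.]
wrist strap_nose 0.74 [0.535 0.129 0.078] [  1. 102.]
wrist lever_end 0.69 [ 0.591 -0.085  0.113] [  -0. -119.]
wrist die_plug 0.92 [0.408 0.12  0.012] [-124.  126.]
wrist die_plug 0.67 [0.539 0.1   0.012] [-2. 73.]
wrist flux_tin 0.68 [0.538 0.143 0.   ] [  7. 114.]
wrist flux_tin 0.65 [ 0.497 -0.114  0.   ] [ -98. -123.]
top strap_nose 0.79 [ 0.639 -0.168  0.078] [  26. -212.]
top lever_end 0.77 [ 0.589 -0.076  0.113] [   0. -110.]
top lever_end 0.66 [ 0.699 -0.297  0.113] [  51. -352.]
top die_plug 0.59 [0.4   0.129 0.012] [-130.  137.]
top die_ring_a 0.71 [0.631 0.15  0.   ] [100.  98.]
top die_ring_a 0.24 [ 0.688 -0.048  0.   ] [ 104. -108.]
top cone_spare 0.76 [ 0.691 -0.045  0.   ] [ 108. -106.]
top cone_spare 0.28 [0.582 0.035 0.   ] [22. -0.]
side strap_nose 0.71 [ 0.642 -0.198  0.078] [  21. -242.]
side strap_nose 0.53 [0.527 0.13  0.078] [ -7. 105.]
side lever_end 0.85 [ 0.582 -0.079  0.113] [  -6. -112.]
side lever_end 0.57 [ 0.684 -0.247  0.113] [  49. -299.]
side die_plug 0.78 [0.404 0.109 0.012] [-130.  116.]
side die_plug 0.67 [0.533 0.107 0.012] [-7. 82.]
side die_ring_a 0.63 [0.643 0.127 0.   ] [105.  73.]
side die_ring_a 0.51 [0.57  0.023 0.   ] [ 7. -9.]
side cone_spare 0.71 [ 0.692 -0.045  0.   ] [ 108. -106.]
side flux_tin 0.93 [ 0.5  -0.11  0.  ] [ -94. -120.]
```

View pics/f8.png

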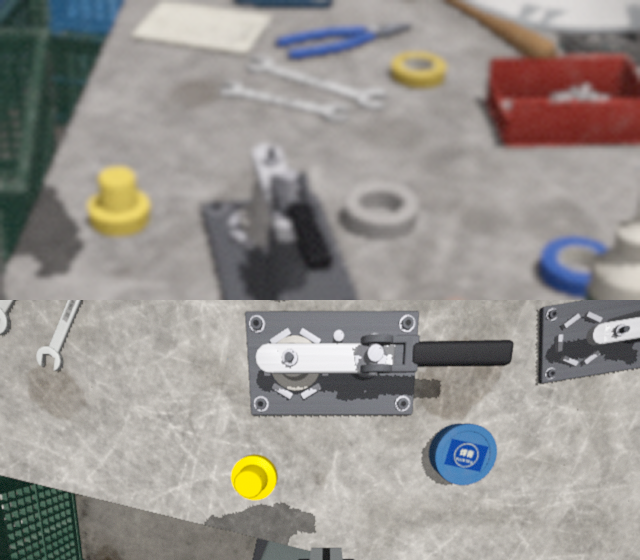

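The strap is over the plug (nose at (265,357)), the lever is down and level (end at (510,352)), and the bystanders have not moved. I'll hand in.

```bash
python3 -c "
from station import manip
print(manip.sign_off())"
```

```text
the job is handed in; nothing more can be done
None
```

I handed the job in with the strap against its stop over the plug, the cam lever pushed down to its hard stop, and the plug, ring, cone and tin not visibly moved; the foot's force on the plug was not measured, and sign-off returned no verdict.

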